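Close the wax mould over its locating pin

TASK

Pull the drawer of the small wooden chest out to its stop and leave it out, then take the aluminium mould cover out of it by its red grip. Slide the cover, square with the mould, over the sprung aluminium mould bed on the blue press until its hidden socket drops over the locating pin and it lies flat, then press it down until the sprung bed is fully down. Finish while still holding the cover down there with the gripper, ready for the wax to be injected, without disturbing the other things on the desk.

Things in the scene. Friction and masses are not known exactly. Their poses are not given: they have to be found in the camera images.
- chest: Small fixed wooden chest with one drawer, 180 deep, 160 wide, 80 mm high. Origin: on the desk under the middle of its front face; its +x points from the front into the chest, z up. The drawer slides out along the chest's -x. The chest and the press swap sides from start to start.
- drawer (a joint): How far the drawer is out, in m: 0 shut, 0.135 at its stop; starts 0 to 12 mm out. Light friction (about 1.5 N), stays where left. Inside 130 mm wide; floor 12 mm, side walls 47 mm, light wooden front (10 mm thick) 73 mm above the desk. Fully out, the cover in it is clear of the chest's roof.
- drawer_handle (a point): Middle of the brass bar handle of the drawer: a round bar 10 mm thick, 90 mm long across the drawer (chest's y), its axis 52 mm above the desk and 40 mm in front of the drawer front, open above and below. The point moves with the drawer; its axes are the chest's.
- cover: Loose aluminium mould cover, 0.18-0.29 kg: plate 90 (x) by 70 (y) by 14 mm with a red grip bar centred on top, 44 (x) by 16 (y) mm, 14 to 42 mm above the underside. Origin: centre of the underside, z up. Hidden below, in the middle: a blind socket 14 by 14 mm, 9 mm deep. Lies on the drawer floor 60 to 75 mm behind its front face and rides with it. Either end may go first.
- press: Fixed blue bench press that carries the mould bed; foot 170 (x) by 120 mm (y), body 150 by 100 mm. Origin: on the desk under its centre, z up; its axes are those of the bed.
- bed_top (a point): Centre of the top face of the aluminium mould bed (140 along x, 90 along y), 72 mm above the desk when up; moves with the bed. Axes x along, y across, z up. A steel locating pin 10 mm thick, 7 mm tall, bevelled tip, stands on it at y = 0, fixed somewhere from x = -13 to +13 mm (not reported: slide the cover along x to find it). Off the pin, the cover rides 7 mm above the bed.
- bed (a joint): How far the sprung bed is pressed down, in m: 0 up, 0.010 fully down at its stop. It carries the pin with it. Spring: about 2.5 N to start it, 9.5 N to hold it fully down (the cover's own weight gives about 2 N of that).
- scale: Bystander: grey pocket scale, 125 by 74 by 19 mm, on the desk; origin under its centre.
- giftbox: Bystander: golden gift box, 46 by 46 by 32 mm; origin under its centre.
- woodbowl: Bystander: wooden bowl of rings, 132 mm across, 45 mm high; origin under its centre.
- silverbowl: Bystander: polished metal bowl, 140 mm across, 45 mm high; origin under its centre.
- bust: Bystander: black necklace bust, 84 mm across, 170 mm high; origin under its centre.
- jar: Bystander: lidded jar, 84 mm across, 110 mm high; origin under its centre.
- pliers: Bystander: red-handled pliers, 150 mm long, 16 mm high, lying flat; origin under their middle.

How it is judged:
By the outcome, as a careful person would: the job done as asked, in the order asked, and still so for the second after the job is handed in, while the arm keeps its last pose, push and grip.
It also fails if it takes over 67 s, if anything falls off the work surface, if the arm or the gripper's body presses on something with over 40 N, if the wrist force passes 120 N, or if a joint passes its speed limit or range.

ROBOT

A 7-joint arm with a two-finger parallel gripper is mounted at the origin on the work surface. World frame = base frame: x ahead of the robot, y to its left, z up, the work surface at z = 0. Lengths are in m, angles in rad, forces in N, time in s.
With the tool pointing down it reaches from about 0.425 to 0.875 m from the base axis. Payload 4.7 kg.
Tool frame: the origin (TCP) lies at the very end of the fingers, on their centre line; the grasp point (between the pads) lies 19 mm behind it (grasp_offset is the distance from the TCP to the grasp point, in m); z points along the fingers, y is the line along which they close (so a half turn about z gives the same grasp; the last joint's range is limited). The gripper opens to 85 mm and grips with 20 to 120 N. Pads are 22 mm wide; open, the fingers measure 114 mm over their backs; the gripper's body (76 mm by 85 mm) begins 54 mm behind the grasp point. The pads swing forward as they close: fully open they stand 13 mm farther back than shut.
Start: joints at [1.235, 0.321, -0.07, 1.45, 0.023, 1.371, -0.057], TCP at [0.223, -0.611, 0.193] pointing down, gripper open.
Joint ranges: [-2.86, 2.86], [-0.3, 2.09], [-1.38, 1.24], [0.06, 2.45], [-1.56, 4.7], [0.09, 2.05], [-2.69, 2.69]. Speed limits (rad/s): [2.57, 2.57, 3.14, 3.14, 3.14, 3.14, 3.14].

INTERFACE

Orientations are given as [roll, pitch, yaw] about the fixed x, y, z axes, in that order (R = Rz(yaw) Ry(pitch) Rx(roll)).
In Python, from cell import * gives the robot as it stands. Calls block until the motion is done:
- move_pose(position, orientation): joint-space move of the TCP to a pose.
- line_to(position, orientation=None, max_speed=0.15): straight line of the TCP; orientation=None keeps the orientation; max_speed is the mean speed in m/s.
- movej(angles): joint-space move.
- gripper_to(opening, force=None): finger opening in m; force is the grip in N (None keeps the last); returns when the fingers have stopped.
- pause(seconds).
- inverse_kinematics(position, orientation): joint angles nearest the present ones, or None.
- camera(name): name is "side" or "top" or "wrist"; returns a dict with "pixels" (420x560x3 uint8, red, green, blue), "range_z" (420x560 float32, m along the optical axis (not along the pixel's ray), 0 where there is no reading), "vfov" (degrees; the focal length in pixels is half the picture's height over the tangent of half this angle, whatever the lens; pixels are square), "cx", "cy" (the principal point, pixels), "distortion" ([k1, k2, p1, p2, k3] as OpenCV has them; the pictures are not rectified), "world_to_cam" (4x4, takes a point from world to camera coordinates); the wrist camera has in their place "T_tool_cam" (4x4, takes a point from camera to tool coordinates, whose origin is the TCP and whose axes are the flange's). Camera axes: x right, y down, z forward; pixel columns grow to the right and rows downward; lengths in m; the calibration is good to about 2 mm. A picture is of the moment at which its call begins: read the wrist's pose just before it.
A pose or a line that the arm cannot do raises MotionError and nothing moves.
- finish_job(): hands the job in; it is judged then, once.
Trained networks look in a picture, given as the dict that the camera call returned (one of the last four; its "shot" number tells which), for a name from the list of things; names that differ only in an ending like _2 or _b are one class to them, and where a whole thing is asked for, a point or a joint stands for the part that bears it (a point fixed in the world has none). Each returns a list of dicts, best first, with "score" (0 to 1); they miss things now and then, are a little off and sometimes report something else, mostly with a low value. They report only what shows in the picture. A call takes as long as a camera call.
- cut_out(target, picture): "pixels" (420x560 bool, what is visible of it) and "rect" ([left, top, width, height] as shares, 0 to 1, of the picture: columns of its width, rows of its height, round what is visible of it).
- pinpoint(target, picture): "position" ([column, row] as shares, 0 to 1, of the picture: columns of its width, rows of its height: a listed point, or the origin of a listed thing).
Readings, each from a call of its own:
- get_t(): time.
- get_joints(): joint angles.
- get_dq(): joint speeds.
- get_joint_torque(): joint torques, N m.
- get_ee_pos(): TCP position.
- get_tool_rot(): TCP orientation.
- get_ft_force(): force on the tool from outside, world axes, zero at the start.
- get_moment(): the same for the moment, N m.
- get_gripper_width(): finger opening in m.
- get_finger_force(): force on a finger pad.
Only numpy, scipy, OpenCV 4.12 (cv2) and the standard library are available. Lean on these libraries where they do the work, as an engineer would, in place of code of your own. Each camera call takes 0.05 s, during which the arm holds its last target. There are 200 camera calls.

## Working session

There is one attempt and no reset: what is moved stays moved. The work goes in short steps, each a Python script; the robot and the scene stay as the last script left them, time stands still between calls to the robot, and variables do not carry over. Pictures are saved under pics/ and viewed, at most 10 in all, crops included, and the job is handed in when it is done.

```bash
mkdir -p pics; cat > h.py <<'E'
from cell import *
import numpy as np, cv2
from scipy.spatial.transform import Rotation as R
def K(c):
    f=210/np.tan(np.radians(c["vfov"])/2); return np.array([[f,0,c["cx"]],[0,f,c["cy"]],[0,0,1]])
def cloud(c,mask=None,T=None):
    """world points of masked pixels; T = cam->world"""
    z=c["range_z"]; m=(z>0) if mask is None else mask&(z>0)
    r,q=np.nonzero(m); p=np.stack([q,r],1).astype(float)
    u=cv2.undistortPoints(p[:,None],K(c),np.array(c["distortion"]))[:,0]
    X=np.c_[u,np.ones(len(u))]*z[r,q][:,None]
    if T is None: T=np.linalg.inv(c["world_to_cam"])
    return X@T[:3,:3].T+T[:3,3]
def ray(c,pos,zw,T=None):
    """pixel share -> world point on height zw"""
    if T is None: T=np.linalg.inv(c["world_to_cam"])
    p=np.array([[[pos[0]*560,pos[1]*420]]]); u=cv2.undistortPoints(p,K(c),np.array(c["distortion"]))[0,0]
    d=T[:3,:3]@np.r_[u,1]; o=T[:3,3]; return o+d*(zw-o[2])/d[2]
def wristT(c,pos,rot):
    A=np.eye(4); A[:3,:3]=R.from_euler('xyz',rot).as_matrix(); A[:3,3]=pos; return A@c["T_tool_cam"]
def save(c,n): cv2.imwrite(f"pics/{n}.png",c["pixels"][:,:,::-1])
E
python3 - <<'E'
from h import *
print(get_t(),get_ee_pos(),get_tool_rot(),get_gripper_width())
for n in("top","side"):
    c=camera(n); save(c,n)
    for t,z in(("chest",0),("drawer_handle",.052),("press",0),("bed_top",.072),("scale",0),("giftbox",0),("woodbowl",0),("silverbowl",0),("bust",0),("jar",0),("pliers",0)):
        for d in pinpoint(t,c)[:2]: print(n,t,round(d["score"],2),np.round(d["position"],3),np.round(ray(c,d["position"],z),3))
    for t in("chest","press","drawer_handle","bed_top"):
        for d in cut_out(t,c)[:1]:
            P=cloud(c,d["pixels"]); print(n,"cut",t,round(d["score"],2),d["pixels"].sum(),np.round(P.min(0),3),np.round(P.max(0),3),np.round(np.median(P,0),3))
a=cv2.imread("pics/top.png");b=cv2.imread("pics/side.png")
cv2.imwrite("pics/both.png",cv2.resize(np.vstack([a,b]),(400,600)))
E
```

```text
0.0 [ 0.22250529 -0.61005803  0.19138319] [-3.13961714e+00  9.14287482e-05  3.49867295e-01] 0.08582742712690888
top chest 0.6 [0.604 0.474] [ 0.592 -0.214  0.   ]
top chest 0.16 [0.498 0.445] [0.635 0.009 0.   ]
top drawer_handle 0.57 [0.607 0.49 ] [ 0.559 -0.214  0.052]
top press 0.56 [0.4  0.48] [0.576 0.215 0.   ]
top bed_top 0.84 [0.396 0.47 ] [0.58  0.216 0.072]
top scale 0.98 [0.502 0.566] [ 0.443 -0.003  0.   ]
top giftbox 0.48 [0.496 0.444] [0.636 0.013 0.   ]
top woodbowl 0.95 [0.729 0.614] [ 0.376 -0.479  0.   ]
top silverbowl 0.95 [0.263 0.544] [0.467 0.5   0.   ]
top silverbowl 0.56 [0.5   0.561] [0.451 0.001 0.   ]
top bust 0.59 [0.726 0.462] [ 0.617 -0.475  0.   ]
top jar 0.95 [0.505 0.381] [ 0.739 -0.004  0.   ]
top pliers 0.61 [0.277 0.411] [0.681 0.48  0.   ]
top cut chest 0.71 2530 [ 0.543 -0.309 -0.011] [ 0.795 -0.126  0.099] [ 0.673 -0.209  0.079]
top cut press 0.34 462 [ 0.69  -0.036  0.008] [0.766 0.041 0.124] [0.72  0.004 0.108]
top cut drawer_handle 0.5 224 [ 0.548 -0.283 -0.011] [ 0.599 -0.147  0.085] [ 0.59  -0.238  0.056]
top cut bed_top 0.81 954 [0.508 0.1
[... 511 characters left out ...]
626 0.    0.   ]
side woodbowl 0.9 [0.702 0.419] [ 0.37  -0.481  0.   ]
side silverbowl 0.71 [0.37  0.823] [0.477 0.499 0.   ]
side bust 0.95 [0.6   0.389] [ 0.61  -0.458  0.   ]
side jar 0.75 [0.374 0.816] [0.478 0.49  0.   ]
side jar 0.58 [0.436 0.496] [ 0.743 -0.001  0.   ]
side pliers 0.7 [0.293 0.723] [0.661 0.461 0.   ]
side cut chest 0.76 2284 [ 0.54  -0.417 -0.003] [ 0.868 -0.124  0.086] [ 0.656 -0.171  0.072]
side cut press 0.81 2470 [ 0.486  0.092 -0.003] [0.715 0.286 0.081] [0.556 0.243 0.045]
side cut drawer_handle 0.82 377 [ 0.54  -0.359 -0.002] [ 0.622 -0.142  0.075] [ 0.587 -0.214  0.052]
side cut bed_top 0.74 1284 [ 0.502  0.097 -0.001] [0.717 0.271 0.081] [0.569 0.225 0.072]
```

View pics/top.png

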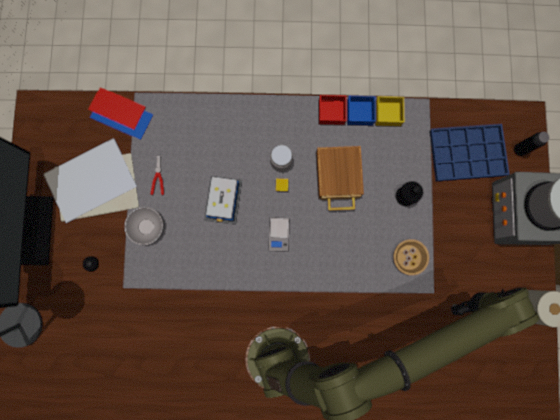

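View pics/side.png

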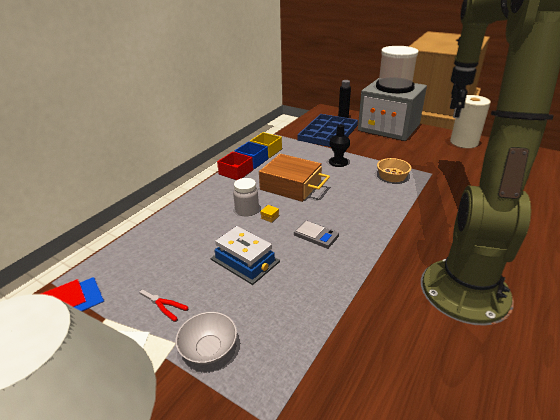

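Chest is at (340,175) with its handle towards the robot (341,208). The press is at (222,198), and the scale, gift box and jar lie between them. Next I'll refine both poses with the wrist camera.

```bash
python3 - <<'E'
from h import *
import pickle
for n,xy,yw in(("chest",(.56,-.2),0),("press",(.53,.2),0)):
    for yaw in (yw,np.pi/2,-np.pi/2):
        try: move_pose([*xy,.38],[np.pi,0,yaw]); break
        except MotionError as e: print(n,yaw,e)
    p,r=get_ee_pos(),get_tool_rot(); c=camera("wrist"); T=wristT(c,p,r); save(c,"w"+n)
    pickle.dump((c,T),open(n+".pkl","wb"))
    print(get_t(),p,r,np.round(get_joints(),2)); print(np.round(c["T_tool_cam"],3),c["vfov"])
    for t,z in(("chest",0),("drawer_handle",.052),("press",0),("bed_top",.072),("giftbox",0)):
        for d in pinpoint(t,c)[:1]: print(n,t,round(d["score"],2),np.round(ray(c,d["position"],z,T),4))
    zt=.08 if n=="chest" else .072
    P=cloud(c,None,T); b=[.45,.85,-.33,-.1] if n=="chest" else [.4,.75,.08,.35]
    s=P[(abs(P[:,2]-zt)<.005)&(P[:,0]>b[0])&(P[:,0]<b[1])&(P[:,1]>b[2])&(P[:,1]<b[3])]
    print(len(s),np.median(s[:,2]),cv2.minAreaRect(s[:,:2].astype(np.float32)*1000))
cv2.imwrite("pics/w2.png",np.hstack([cv2.imread("pics/wchest.png"),cv2.imread("pics/wpress.png")])[::1,::1][:, :, :] if 0 else cv2.resize(np.hstack([cv2.imread("pics/wchest.png"),cv2.imread("pics/wpress.png")]),(800,300),interpolation=cv2.INTER_AREA))
E
```

```text
3.675 [ 0.55950395 -0.20142941  0.37945112] [ 3.14134966e+00  9.64560819e-04 -2.05716732e-03] [ 0.66  0.21 -0.45  1.24  0.09  1.71 -1.34]
[[ 0.002 -0.959 -0.284  0.072]
 [ 1.     0.001  0.    -0.   ]
 [-0.    -0.284  0.959 -0.181]
 [ 0.     0.     0.     1.   ]] 62.881215464099036
chest chest 0.73 [ 0.5957 -0.2223  0.    ]
chest drawer_handle 0.77 [ 0.5506 -0.2276  0.052 ]
chest press 0.94 [0.5779 0.2106 0.    ]
chest giftbox 0.7 [ 0.639  -0.0068  0.    ]
16464 0.07937649748501155 ((681.5977172851562, -214.8262939453125), (176.05015563964844, 160.4408416748047), 3.4713692665100098)
5.4583 [0.53089414 0.19815594 0.37978432] [ 3.14083450e+00  6.24480569e-05 -2.89321983e-03] [ 0.27  0.19 -0.81  1.3   0.14  1.71 -2.08]
[[ 0.002 -0.959 -0.284  0.072]
 [ 1.     0.001  0.    -0.   ]
 [-0.    -0.284  0.959 -0.181]
 [ 0.     0.     0.     1.   ]] 62.881215464099036
press chest 0.71 [ 0.5951 -0.224   0.    ]
press drawer_handle 0.84 [ 0.5484 -0.2295  0.052 ]
press press 0.64 [0.5733 0.2142 0.    ]
press bed_top 0.32 [0.6659 0.4313 0.072 ]
press giftbox 0.83 [ 0.6432 -0.0042  0.    ]
6551 0.07154705122526539 ((578.01416015625, 216.46347045898438), (90.20252990722656, 140.9020233154297), 83.37293243408203)
```

View pics/w2.png

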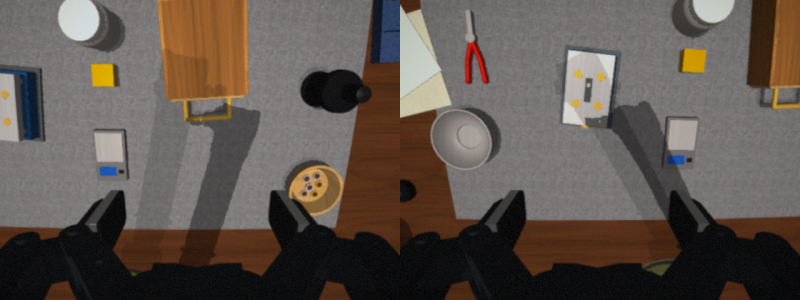

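Chest yaw is about 3.5° and press yaw about -6.6°, with the bed centre near (0.578, 0.2165). Both match the sizes given. Next I'll measure the handle bar and pull it.

```bash
cat >> h.py <<'E'
CY=np.radians(3.47); cx_=np.array([np.cos(CY),np.sin(CY)]); cy_=np.array([-np.sin(CY),np.cos(CY)])
FR=np.array([.6816,-.2148])-.09*cx_   # chest front centre
E
python3 - <<'E'
from h import *
import pickle
for n in("chest","press"):
    c,T=pickle.load(open(n+".pkl","rb")); P=cloud(c,None,T)
    L=np.c_[(P[:,:2]-FR)@cx_,(P[:,:2]-FR)@cy_,P[:,2]]
    r=L[(L[:,2]>.065)&(L[:,2]<.09)&(abs(L[:,1])<.09)&(abs(L[:,0])<.2)]
    h=np.percentile(r,[1,99],axis=0); print(n,"roof/front lo,hi",np.round(h,4))
    f=L[(L[:,2]>.068)&(L[:,2]<.0765)&(abs(L[:,1])<.08)&(L[:,0]<.02)&(L[:,0]>-.03)]; print(" front",len(f),np.round(np.percentile(f,[2,50,98],axis=0),4) if len(f) else "")
    b=L[(L[:,2]>.045)&(L[:,2]<.062)&(abs(L[:,1])<.05)&(L[:,0]<-.03)&(L[:,0]>-.075)]
    print(" bar",len(b),np.round(np.percentile(b,[2,50,98],axis=0),4))
    m=abs(b[:,1])<.035; print(" slope",np.polyfit(b[m,1],b[m,0],1))
for y in(CY+np.pi/2,CY-np.pi/2):
    for d in(.04,.18): print(y,d,inverse_kinematics([*(FR-d*cx_),.033],[np.pi,0,y]))
E
```

```text
chest roof/front lo,hi [[-0.0014 -0.0784  0.0723]
 [ 0.1724  0.0779  0.0815]]
 front 396 [[-0.0036 -0.0695  0.0706]
 [-0.001  -0.0008  0.0725]
 [ 0.0016  0.0691  0.0741]]
 bar 525 [[-0.0484 -0.0482  0.0516]
 [-0.0424  0.0006  0.0558]
 [-0.0308  0.0484  0.0579]]
 slope [-0.00517857 -0.04343638]
press roof/front lo,hi [[-0.001   0.0178  0.0659]
 [ 0.1577  0.0808  0.0814]]
 front 206 [[-0.003   0.0097  0.0687]
 [ 0.0006  0.0505  0.0722]
 [ 0.0183  0.0799  0.0758]]
 bar 292 [[-0.0471 -0.0114  0.0504]
 [-0.0415  0.0257  0.0552]
 [-0.0315  0.0496  0.0578]]
 slope [-0.00279703 -0.04217137]
1.6313592518390998 0.04 [ 0.83373192  0.39711759 -0.59671286  1.75229958  0.25052424  1.06885271
  0.21214367]
1.6313592518390998 0.18 [ 0.83536414  0.1134826  -0.39712688  2.04883054  0.05245745  0.98867641
  0.47223722]
-1.5102334017506933 0.04 [ 0.08200116  0.33882886  0.30497699  1.7809217  -0.11603426  1.03933391
 -2.65141594]
-1.5102334017506933 0.18 [ 0.88048252  0.11705527 -0.44447363  2.04736878  0.06013067  0.98928351
 -2.67541786]
```

```bash
python3 - <<'E'
from h import *
o=[np.pi,0,CY+np.pi/2]
B=FR-.0434*cx_
at=lambda d,z: [*(B-d*cx_),z]
move_pose(at(0,.15),o); gripper_to(.03,25)
line_to(at(0,.033)); print("ft",get_ft_force()); 
gripper_to(0.0,25); print("w",get_gripper_width(),get_ft_force())
f0=get_ft_force()
line_to(at(.124,.033),max_speed=.08); print(get_ft_force()-f0)
d=.124
while d<.145:
    d+=.0015; line_to(at(d,.033),max_speed=.03); f=(get_ft_force()-f0)[:2]@cx_; print(round(d,4),round(f,1))
    if abs(f)>7: break
print(get_ee_pos(),((np.array(get_ee_pos()[:2])-FR)@cx_),get_t())
gripper_to(.03); line_to(at(d,.2),max_speed=.2)
move_pose([*(FR-.13*cx_),.36],[np.pi,0,0])
p,r=get_ee_pos(),get_tool_rot(); c=camera("wrist"); T=wristT(c,p,r); save(c,"wopen")
import pickle; pickle.dump((c,T),open("open.pkl","wb"))
for t,z in(("cover",.012),("drawer_handle",.052),("chest",0)):
    for q in pinpoint(t,c)[:1]: print(t,round(q["score"],2),np.round(w:=ray(c,q["position"],z,T),4),(w[:2]-FR)@cx_,(w[:2]-FR)@cy_)
P=cloud(c,None,T); L=np.c_[(P[:,:2]-FR)@cx_,(P[:,:2]-FR)@cy_,P[:,2]]
box=(L[:,0]>-.13)&(L[:,0]<-.0)&(abs(L[:,1])<.058)
for lo,hi in((.021,.031),(.049,.059)):
    s=L[box&(L[:,2]>lo)&(L[:,2]<hi)]; print(len(s),cv2.minAreaRect(s[:,:2].astype(np.float32)*1000),np.median(s,axis=0))
b=L[(L[:,2]>.045)&(L[:,2]<.062)&(abs(L[:,1])<.035)&(L[:,0]<-.16)&(L[:,0]>-.2)]; print("bar",np.median(b,axis=0))
print(get_t())
E
```

```text
ft [-0.47046814 -0.23276833  0.3895889 ]
w 3.0446000063049446e-05 [-0.47622961  0.3783464   1.03129927]
[ 0.60471211 -1.10538681 -1.11197296]
0.1255 0.5
0.127 0.6
0.1285 0.1
0.13 0.2
0.1315 0.3
0.133 1.0
0.1345 0.7
0.136 -0.0
0.1375 0.7
0.139 -0.1
0.1405 0.3
0.142 0.7
0.1435 0.1
0.145 0.5
[ 0.40363752 -0.23166733  0.0329967 ] -0.18847377963849898 14.85
drawer_handle 0.7 [ 0.5479 -0.2245  0.052 ] -0.04406748478010041 -0.0015460838671651662
chest 0.98 [ 0.5932 -0.2217  0.    ] 0.0013010034123104265 -0.001511601499456262
56 ((-3.324357032775879, 0.6281929016113281), (0.4231015145778656, 114.32373046875), 0.17685477435588837) [-0.00334942 -0.00226932  0.02558415]
1032 ((-25.44975471496582, -0.1478118896484375), (45.31803512573242, 114.43885040283203), 0.08487670868635178) [-0.038778   -0.00090858  0.05537387]
bar [nan nan nan]
17.9667
  return _methods._mean(a, axis=axis, dtype=dtype,
  ret = um.true_divide(
```

View pics/wopen.png

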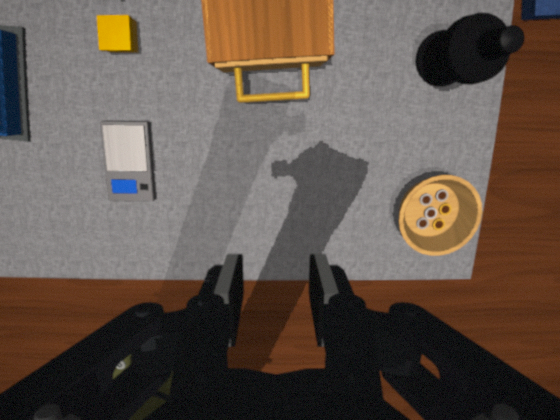

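The picture shows the drawer still shut, with its handle at (272,98). The fingers closed on nothing (width 0). I'll go back and look before closing this time.

```bash
python3 - <<'E'
from h import *
o=[np.pi,0,CY+np.pi/2]
B=FR-.0434*cx_
move_pose([*B,.12],o); line_to([*B,.033],max_speed=.15)
p,r=get_ee_pos(),get_tool_rot(); print(p,r,get_gripper_width(),B,get_ft_force())
c=camera("wrist"); s=camera("side"); save(c,"wh")
a=c["pixels"]; b=cv2.resize(s["pixels"][130:235,240:380],(560,420))
cv2.imwrite("pics/dbg.png",cv2.resize(np.hstack([a,b])[:,:,::-1],(800,300)))
P=cloud(c,None,wristT(c,p,r)); L=np.c_[(P[:,:2]-FR)@cx_,(P[:,:2]-FR)@cy_,P[:,2]]
for y0 in(-.04,-.03,.03,.04):
    q=L[(abs(L[:,1]-y0)<.005)&(L[:,0]<-.02)&(L[:,0]>-.1)&(L[:,2]>.04)&(L[:,2]<.065)]; print(y0,len(q),np.round(np.median(q,axis=0),4) if len(q) else "")
E
```

```text
[ 0.5492689  -0.22308678  0.03395941] [3.14013192e+00 6.25666269e-04 1.63124595e+00] 0.030088237795684425 [ 0.54844457 -0.22287416] [-0.73995544  0.34941751 -0.10770946]
-0.04 698 [-0.0361 -0.0413  0.0553]
-0.03 306 [-0.0432 -0.0299  0.0556]
0.03 420 [-0.0432  0.03    0.0557]
0.04 823 [-0.039   0.0417  0.0559]
```

View pics/dbg.png

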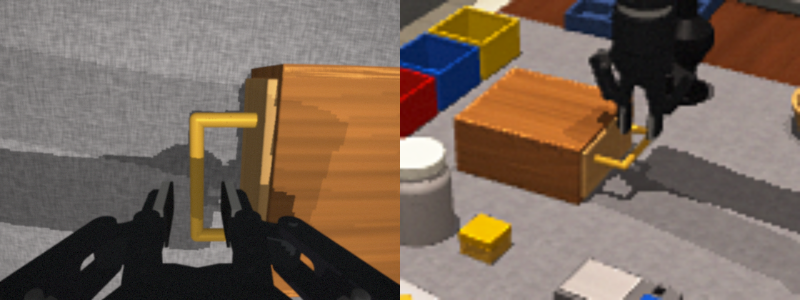

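```bash
python3 - <<'E'
from h import *
p,r=get_ee_pos(),get_tool_rot(); c=camera("wrist"); Ti=np.linalg.inv(c["T_tool_cam"])
W=np.linalg.inv(wristT(c,p,r))
pr=lambda M,X: cv2.projectPoints(np.array(X,float),cv2.Rodrigues(M[:3,:3])[0],M[:3,3],K(c),np.array(c["distortion"]))[0][:,0].round()
print(pr(Ti,[[0,.02,0],[0,-.02,0],[0,.02,-.019],[0,-.02,-.019]]))
bar=lambda y:[*(FR-.0434*cx_+y*cy_),.052]
print(pr(W,[bar(-.045),bar(0),bar(.045)]))
# depth of finger tips in tool frame
X=cloud(c,None,c["T_tool_cam"]); m=(abs(X[:,0])<.015)&(abs(X[:,1])<.05)&(X[:,2]<.012)&(X[:,2]>-.04)
for s in(1,-1):
    q=X[m&(s*X[:,1]>0)]; print(len(q),np.round(np.percentile(q,[2,50,98],axis=0),4))
cv2.imwrite("pics/crop.png",cv2.resize(c["pixels"][140:380,190:400,::-1],(525,600)))
E
```

```text
[[312. 241.]
 [241. 241.]
 [315. 255.]
 [237. 255.]]
[[274. 327.]
 [274. 253.]
 [274. 167.]]
2401 [[-0.0143  0.0004 -0.0391]
 [ 0.0008  0.0392 -0.0253]
 [ 0.0145  0.0452  0.0089]]
656 [[-0.0142 -0.0059 -0.0233]
 [ 0.0006 -0.0031 -0.0213]
 [ 0.0143 -0.0001 -0.018 ]]
```

View pics/crop.png

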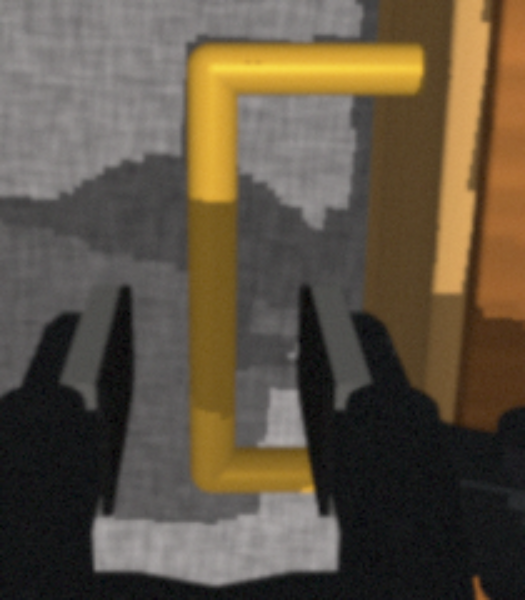

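The fingers straddle the bar correctly now, with the bar centred at about (213,300) in the crop. I'll close in stages and check.

```bash
python3 - <<'E'
from h import *
for w in(.02,.012,.006):
    gripper_to(w,40); print(w,get_gripper_width(),get_finger_force(),get_ft_force(),get_ee_pos())
E
```

```text
0.02 0.020471948383211137 0.0 [-0.19898242  0.2457658  -0.59915706] [ 0.54866177 -0.22303501  0.03341158]
0.012 0.012033118443083274 0.0 [ 0.97298823 -0.11237846 -0.1733247 ] [ 0.54844343 -0.22285959  0.03301439]
0.006 0.005563473835763691 0.0 [-0.05651902 -1.15061367 -0.61840126] [ 0.54843831 -0.22283314  0.03296083]
```

```bash
python3 - <<'E'
from h import *
c=camera("wrist"); s=camera("side")
a=c["pixels"][140:380,190:400]; b=s["pixels"][140:200,290:350]
cv2.imwrite("pics/crop2.png",np.hstack([cv2.resize(a,(400,460)),cv2.resize(b,(400,460))])[:,:,::-1])
X=cloud(c,None,c["T_tool_cam"])
for x0 in(-.02,-.01,0,.01,.02,.03):
    q=X[(abs(X[:,0]-x0)<.004)&(abs(X[:,1])<.006)&(X[:,2]<.03)]; print(x0,len(q),np.round(np.percentile(q,[5,50,95],axis=0),4).tolist() if len(q) else "")
E
```

```text
-0.02 182 [[-0.0237, -0.0032, -0.0241], [-0.0201, -0.0003, -0.023], [-0.0164, 0.0026, -0.0216]]
-0.01 454 [[-0.013, -0.0055, -0.0904], [-0.0082, -0.0001, -0.0625], [-0.0063, 0.0056, -0.0221]]
0 687 [[-0.0034, -0.0055, -0.0861], [0.0002, 0.0004, -0.0752], [0.0036, 0.0055, -0.0218]]
0.01 4256 [[0.0078, -0.0057, -0.1261], [0.0113, 0.0004, -0.1159], [0.0124, 0.0057, -0.0232]]
0.02 364 [[0.0162, -0.0045, -0.1097], [0.0193, 0.0008, -0.0229], [0.0235, 0.0059, -0.0203]]
0.03 326 [[0.0263, -0.004, -0.0243], [0.03, 0.0003, -0.0228], [0.0335, 0.0042, -0.0204]]
```

View pics/crop2.png

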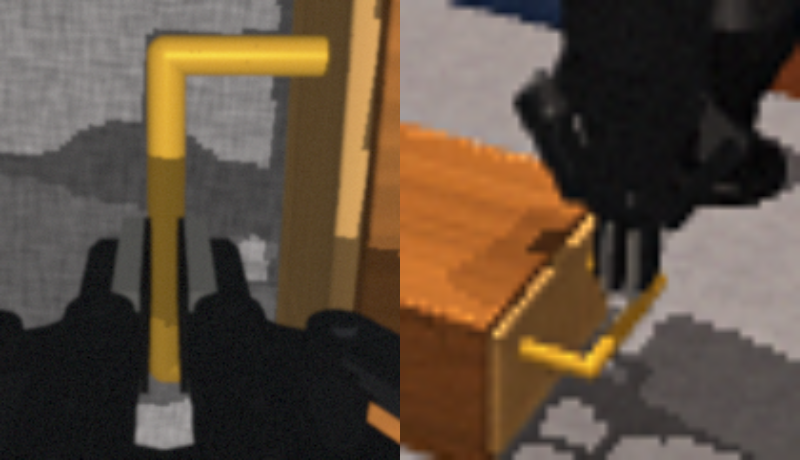

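The side crop at right shows the fingers closed above the bar, at about (625,290), with the bar passing underneath at about (625,325). So the tips sit higher than the stated TCP. I'll measure the actual fingertip offset from the wrist depth.

```bash
python3 - <<'E'
from h import *
c=camera("wrist"); X=cloud(c,None,c["T_tool_cam"])
q=X[(abs(X[:,0])<.016)&(abs(X[:,1])<.03)&(abs(X[:,1])>.004)&(X[:,2]<.03)]
print(np.round(np.percentile(q[:,2],[50,80,90,95,98,99,100]),4))
f=X[(abs(X[:,0])<.016)&(abs(X[:,1])>.007)&(abs(X[:,1])<.022)&(X[:,2]<.01)&(X[:,2]>-.08)]
i=np.argsort(-f[:,2])[:200:12]; print(len(f),np.round(f[i],4))
# measured side cloud around gripper
s=camera("side"); P=cloud(s); p=np.array(get_ee_pos())
r=P[(np.linalg.norm(P[:,:2]-p[:2],axis=1)<.022)]
print(np.round(np.percentile(r[:,2],[0,5,10,20,30,50,80]),4))
rgb=s["pixels"][s["range_z"]>0].astype(int); m=(np.linalg.norm(P[:,:2]-p[:2],axis=1)<.022)&(rgb.max(1)<70)
print(m.sum(),np.round(np.sort(P[m][:,2])[:40:3],4))
E
```

```text
[-0.0926 -0.0798 -0.0625 -0.0534 -0.0469 -0.0434 -0.0188]
1582 [[ 0.0112  0.0087 -0.0417]
 [ 0.0068 -0.0124 -0.0436]
 [ 0.0118  0.009  -0.0441]
 [ 0.012  -0.0087 -0.0447]
 [ 0.0075  0.012  -0.0451]
 [ 0.0073  0.0115 -0.0457]
 [ 0.0117  0.0071 -0.046 ]
 [ 0.0077  0.0111 -0.0464]
 [ 0.0116  0.0071 -0.0467]
 [ 0.0074 -0.016  -0.047 ]
 [ 0.0072  0.0136 -0.0474]
 [ 0.0115  0.0071 -0.0476]
 [ 0.0074 -0.0154 -0.0479]
 [ 0.0071  0.0144 -0.0482]
 [ 0.0077 -0.0137 -0.0484]
 [ 0.0073  0.016  -0.0486]
 [ 0.0075  0.0126 -0.0489]]
[-0.0021 -0.0002  0.0014  0.0557  0.0841  0.1136  0.1552]
281 [-0.002  -0.0016 -0.0009 -0.0006 -0.0002  0.      0.0002  0.0008  0.0012
  0.0014  0.0015  0.002   0.0025  0.0027]
```

Fingertips show up about 40 mm behind the reported TCP, with pad half width 11 mm as specified, which fits the missed grasp. Descending to TCP z≈0.002 is safe whether or not that offset is real, so I'll try gripping there.

```bash
python3 - <<'E'
from h import *
B=FR-.0434*cx_
at=lambda d,z: [*(B-d*cx_),z]
Ti=lambda c:np.linalg.inv(c["T_tool_cam"])
gripper_to(.03,30)
c=camera("wrist");M=Ti(c)
print(cv2.projectPoints(np.array([[.011,.015,z] for z in(0,-.02,-.04)]),cv2.Rodrigues(M[:3,:3])[0],M[:3,3],K(c),np.array(c["distortion"]))[0][:,0].round(), "seen ~(312,254)")
z=.033; f0=get_ft_force()
for z in(.024,.016,.009,.002):
    line_to(at(0,z),max_speed=.08); f=get_ft_force()-f0
    if f[2]>4: print("contact",z,f); break
gripper_to(0.0,30); print("z",z,"w",get_gripper_width(),get_finger_force(),get_ft_force()-f0,get_t())
E
```

```text
[[303. 223.]
 [306. 236.]
 [310. 252.]] seen ~(312,254)
z 0.002 w 0.008567581805204685 29.21833723783493 [0.13791318 0.48493856 0.62584005] 22.775
```

The bar is gripped, so the real tips are about 40 mm short of the reported TCP. From here I'll use real tip z = TCP z + 0.041. Pulling now.

```bash
python3 - <<'E'
from h import *
import pickle
B=FR-.0434*cx_
at=lambda d,z: [*(B-d*cx_),z]
f0=get_ft_force()
line_to(at(.122,.002),max_speed=.1)
d=.122
while d<.142:
    d+=.002; line_to(at(d,.002),max_speed=.05); f=(get_ft_force()-f0)[:2]@cx_
    if abs(f)>6: break
print(d,f,get_gripper_width(),(np.array(get_ee_pos()[:2])-FR)@cx_,get_t())
gripper_to(.03); line_to(at(d,.09),max_speed=.2)
move_pose([*(FR-.16*cx_),.33],[np.pi,0,0])
p,r=get_ee_pos(),get_tool_rot(); c=camera("wrist"); T=wristT(c,p,r); save(c,"wopen2")
pickle.dump((c,T),open("open.pkl","wb"))
for t,z in(("cover",.012),("drawer_handle",.052)):
    for q in pinpoint(t,c)[:1]: print(t,round(q["score"],2),np.round(w:=ray(c,q["position"],z,T),4),(w[:2]-FR)@cx_,(w[:2]-FR)@cy_)
P=cloud(c,None,T); L=np.c_[(P[:,:2]-FR)@cx_,(P[:,:2]-FR)@cy_,P[:,2]]
box=(L[:,0]>-.125)&(L[:,0]<-.005)&(abs(L[:,1])<.06)
for lo,hi in((.022,.03),(.05,.058)):
    s=L[box&(L[:,2]>lo)&(L[:,2]<hi)]; print(len(s),cv2.minAreaRect(s[:,:2].astype(np.float32)*1000),np.percentile(s,[2,50,98],axis=0).round(4).tolist())
b=L[(L[:,2]>.045)&(L[:,2]<.062)&(abs(L[:,1])<.035)&(L[:,0]<-.16)&(L[:,0]>-.2)]; print("bar",np.median(b,axis=0)); print(get_t())
E
```

```text
0.132 10.26795108853348 0.008457355678848448 -0.17179758409631454 25.3917
cover 0.78 [ 0.5238 -0.2217  0.012 ] -0.06787844368677173 0.0027081032771748316
drawer_handle 0.63 [ 0.4185 -0.232   0.052 ] -0.17363929433909242 -0.0012503464656389068
3206 ((-72.56975555419922, -4.764656066894531), (100.98365020751953, 101.18131256103516), 0.024886291474103928) [[-0.1135, -0.0359, 0.0236], [-0.0683, -0.0017, 0.0253], [-0.0251, 0.034, 0.0272]]
494 ((-85.26091003417969, -2.0429840087890625), (75.517578125, 114.0568618774414), 0.137310191988945) [[-0.123, -0.0371, 0.0512], [-0.0704, -0.0008, 0.0533], [-0.0482, 0.03, 0.0556]]
bar [-1.72344680e-01  3.58691176e-05  5.57053865e-02]
27.875
```

View pics/wopen2.png

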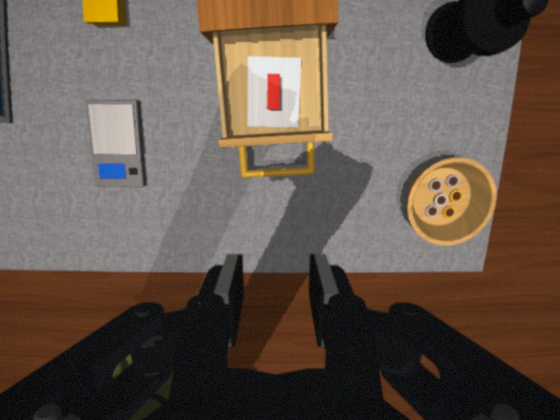

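The drawer is at its stop (10 N reaction, bar moved 128 mm). The cover lies in it with its red grip at (273,91), long side along the drawer. Next I'll measure the cover's pose, and the pin on the bed from the saved press picture.

```bash
python3 - <<'E'
from h import *
import pickle
c,T=pickle.load(open("open.pkl","rb")); P=cloud(c,None,T); rgb=c["pixels"][c["range_z"]>0].astype(int)
L=np.c_[(P[:,:2]-FR)@cx_,(P[:,:2]-FR)@cy_,P[:,2]]
box=(L[:,0]>-.125)&(L[:,0]<-.005)&(abs(L[:,1])<.06)
red=box&(rgb[:,0]>120)&(rgb[:,1]<60)&(rgb[:,2]<60)
wh=box&(rgb.min(1)>110)&(abs(L[:,2]-.0255)<.005)
for n,m in(("red",red),("redtop",red&(L[:,2]>.05)),("plate",wh)):
    s=P[m]; print(n,len(s),np.median(s,axis=0).round(4),cv2.minAreaRect(s[:,:2].astype(np.float32)*1000))
c,T=pickle.load(open("press.pkl","rb")); P=cloud(c,None,T); rgb=c["pixels"][c["range_z"]>0].astype(int)
a=np.radians(-6.63); ux=np.array([np.cos(a),np.sin(a)]); uy=np.array([-ux[1],ux[0]]); O=np.array([.578,.2165])
Q=np.c_[(P[:,:2]-O)@ux,(P[:,:2]-O)@uy,P[:,2]]
m=(abs(Q[:,0])<.06)&(abs(Q[:,1])<.035)
h=m&(Q[:,2]>.0755); print("pin",h.sum(),Q[h].mean(0).round(4),Q[h].min(0),Q[h].max(0))
print(np.round(Q[h][:20],4))
dk=m&(rgb.max(1)<120)&(abs(Q[:,1])<.012); print("dark",dk.sum(),np.percentile(Q[dk],[0,10,50,90,100],axis=0).round(4))
b=Q[(abs(Q[:,0])<.08)&(abs(Q[:,1])<.06)&(abs(Q[:,2]-.072)<.004)]; print(np.percentile(b,[.5,99.5],axis=0))
# long edge angle: fit
for s in(1,-1):
    e=[(x,(s*b[abs(b[:,0]-x)<.004][:,1]).max()*s) for x in np.arange(-.06,.061,.008)]; e=np.array(e); print(np.polyfit(e[:,0],e[:,1],1))
x0,y0=240,30
print(c["pixels"].shape)
E
```

```text
red 255 [ 0.5175 -0.2255  0.0532] ((517.43115234375, -226.7403106689453), (12.679139137268066, 31.824941635131836), 89.74994659423828)
redtop 255 [ 0.5175 -0.2255  0.0532] ((517.43115234375, -226.7403106689453), (12.679139137268066, 31.824941635131836), 89.74994659423828)
plate 3129 [ 0.5248 -0.2252  0.0253] ((523.314697265625, -225.3749542236328), (70.36357116699219, 90.56388092041016), 88.77791595458984)
pin 19398 [-0.0368  0.0031  0.4895] [-0.05999868 -0.03499606  0.07568153] [0.0142767  0.03499869 0.51533911]
[[ 0.0136  0.0034  0.0759]
 [ 0.0138  0.002   0.0767]
 [ 0.014   0.0006  0.0777]
 [ 0.0141 -0.0008  0.0783]
 [ 0.0143 -0.0021  0.0776]
 [ 0.0124  0.0032  0.078 ]
 [ 0.0125  0.0018  0.0785]
 [ 0.0127  0.0004  0.0794]
 [ 0.0128 -0.0009  0.0789]
 [ 0.0129 -0.0022  0.0772]
 [ 0.0131 -0.0036  0.0765]
 [ 0.0109  0.0044  0.078 ]
 [ 0.0111  0.003   0.0793]
 [ 0.0112  0.0017  0.078 ]
 [ 0.0114  0.0003  0.0791]
 [ 0.0115 -0.001   0.0781]
 [ 0.0116 -0.0024  0.0777]
 [ 0.0118 -0.0038  0.0783]
 [ 0.0095  0.0043  0.0772]
 [ 0.0098  0.0028  0.0797]]
dark 6401 [[-0.06   -0.012   0.0693]
 [-0.0359 -0.0094  0.493 ]
 [-0.0312  0.0012  0.5036]
 [-0.0274  0.0096  0.512 ]
 [ 0.0226  0.012   0.5153]]
[[-0.06945382 -0.04470294  0.06916938]
 [ 0.06952683  0.04406442  0.07383724]]
[-0.00827995  0.04412409]
[ 0.00071264 -0.04497606]
(420, 560, 3)
```

The pin shows in the depth image at bed x≈+0.009, y≈0. The cover centre is (0.5235, -0.2255) with yaw -1.2°. Now I'll grasp, lift and carry it.

```bash
cat >> h.py <<'E'
PA=np.radians(-6.75); ux=np.array([np.cos(PA),np.sin(PA)]); uy=np.array([-ux[1],ux[0]]); O=np.array([.578,.2165])
bed=lambda x,y,z:[*(O+x*ux+y*uy),z]
OP=[np.pi,0,PA]
E
python3 - <<'E'
from h import *
import pickle
c,T=pickle.load(open("press.pkl","rb")); P=cloud(c,None,T)
Q=np.c_[(P[:,:2]-O)@ux,(P[:,:2]-O)@uy,P[:,2]]; h=(abs(Q[:,0])<.03)&(abs(Q[:,1])<.012)&(Q[:,2]>.0755)&(Q[:,2]<.085)
top=h&(Q[:,2]>.0772); print("pin",h.sum(),Q[h].min(0),Q[h].max(0),"top",Q[top].min(0),Q[top].max(0))
C=[.5235,-.2255]; o=[np.pi,0,np.radians(-1.22)]
move_pose([*C,.07],o); gripper_to(.045,60); f0=get_ft_force()
line_to([*C,.012],max_speed=.12)
z=.012
while z>-.009:
    z-=.005; line_to([*C,z],max_speed=.1); f=get_ft_force()-f0
    if f[2]>3: print("contact",z,f); z+=.003; line_to([*C,z]); break
gripper_to(0,60); print("z",z,"w",get_gripper_width(),get_finger_force(),get_ft_force()-f0,get_ee_pos(),get_t())
E
```

```text
pin 41 [ 0.00591988 -0.00401043  0.07568153] [0.01428108 0.00439951 0.07965194] top [ 0.00591988 -0.00401043  0.07721721] [0.01428108 0.00439951 0.07965194]
z -0.013000000000000001 w 0.01491084449904585 59.394280719570816 [-0.20066866 -0.36622707  4.57256529] [ 0.52423646 -0.22570186 -0.01225279] 31.4917
```

```bash
python3 - <<'E'
from h import *
C=[.5235,-.2255]; o=[np.pi,0,np.radians(-1.22)]
line_to([*C,.11],max_speed=.15); print("w",get_gripper_width(),"F",get_ft_force())
move_pose(bed(-.014,0,.085),OP)
p,r=get_ee_pos(),get_tool_rot(); print(p,r,get_gripper_width(),get_ft_force(),get_t())
c=camera("wrist"); T=wristT(c,p,r)
P=cloud(c,None,T); rgb=c["pixels"][c["range_z"]>0].astype(int)
Q=np.c_[(P[:,:2]-p[:2])@ux,(P[:,:2]-p[:2])@uy,P[:,2]-p[2]]
m=(abs(Q[:,0])<.07)&(abs(Q[:,1])<.05)&(abs(Q[:,2]-.038)<.012)&(rgb.min(1)>80)
s=Q[m]; print("plate",len(s),cv2.minAreaRect(s[:,:2].astype(np.float32)*1000),np.percentile(s,[1,50,99],axis=0).round(4).tolist())
A=np.c_[s[:,:2],np.ones(len(s))]; print("tilt",np.linalg.lstsq(A,s[:,2],rcond=None)[0])
cv2.imwrite("pics/held.png",c["pixels"][:,:,::-1])
E
```

```text
w 0.014700304367726997 F [ 0.16919807  0.31828082 -2.79706115]
[0.5648211  0.21635018 0.08464849] [ 3.14039527e+00 -1.37744207e-05 -1.20077370e-01] 0.015261463479832319 [ 0.44019508  0.00923543 -1.94606869] 34.0917
plate 13862 ((-0.9774627685546875, 0.19351959228515625), (70.37993621826172, 91.12718200683594), 89.76327514648438) [[-0.0431, -0.0342, 0.0351], [0.0258, 0.0005, 0.0376], [0.0443, 0.0345, 0.039]]
tilt [-0.00363783 -0.00160092  0.037654  ]
```

View pics/held.png

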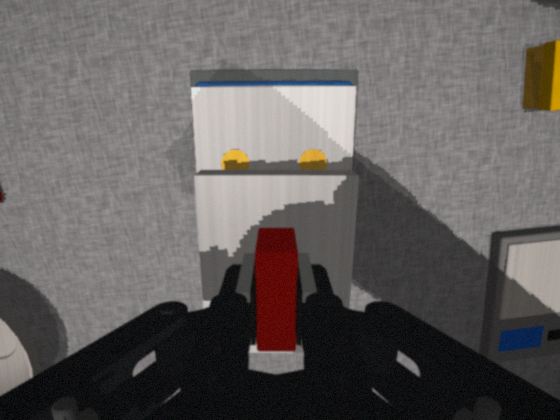

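The cover is held level and square, centred under the tool, with its front edge at row 172 parallel to the bed edge. Now I'll lower it onto the pin and slide it along +x under light force.

```bash
python3 - <<'E'
from h import *
f0=np.mean([get_ft_force()[2] for _ in range(5)])
F=lambda: np.mean([get_ft_force()[2] for _ in range(4)])-f0
z=.060; line_to(bed(-.014,0,z),OP,max_speed=.1)
while F()<1.5 and z>.044: z-=.001; line_to(bed(-.014,0,z),max_speed=.05)
zc=get_ee_pos()[2]; print("contact",z,zc,F(),get_t())
x=-.014
while x<.026 and get_t()<48:
    x+=.002; line_to(bed(x,0,z),max_speed=.05); f=F(); fx=get_ft_force()
    n=0
    while f<1.2 and n<4: z-=.001; line_to(bed(x,0,z),max_speed=.05); f=F(); n+=1
    while f>4.5 and n<4: z+=.0005; line_to(bed(x,0,z),max_speed=.05); f=F(); n+=1
    p=get_ee_pos(); print(round(x,3),round(z,4),"ee z",round(p[2],4),"F",round(f,1),"fxy",np.round(fx[:2],1),round(get_t(),1))
    if p[2]<zc-.0035: print("dropped"); break
E
```

```text
contact 0.05399999999999999 0.05427992823732488 3.0506603302729345 36.0417
-0.012 0.054 ee z 0.0542 F 3.3 fxy [-2.3 -0. ] 36.3
-0.01 0.054 ee z 0.0541 F 3.0 fxy [0.4 0.1] 36.5
-0.008 0.054 ee z 0.054 F 3.0 fxy [-0.8 -0.3] 36.8
-0.006 0.054 ee z 0.054 F 2.8 fxy [-0.3  0.8] 37.0
-0.004 0.054 ee z 0.054 F 2.5 fxy [-0.2  0.3] 37.3
-0.002 0.054 ee z 0.054 F 2.7 fxy [-1.2  0.8] 37.5
0.0 0.054 ee z 0.054 F 2.7 fxy [-0.6 -0.5] 37.8
0.002 0.054 ee z 0.054 F 3.8 fxy [0.5 0.1] 38.0
0.004 0.054 ee z 0.054 F 2.8 fxy [-0.3  0.7] 38.3
0.006 0.054 ee z 0.054 F 2.7 fxy [-0.3  0.6] 38.5
0.008 0.05 ee z 0.0503 F 1.5 fxy [0.7 0.5] 39.8
dropped
```

The socket dropped over the pin at x≈8 mm. Centring slightly, then pressing down to the stop.

```bash
python3 - <<'E'
from h import *
b=-2.0 # ft z with cover hanging
x=.0093; z=.0495; line_to(bed(x,0,z),OP,max_speed=.03)
print("lat",np.round(get_ft_force(),1))
while z>.030 and get_t()<58:
    z-=.001; line_to(bed(x,0,z),max_speed=.04); f=get_ft_force(); p=get_ee_pos()
    print(round(z,4),round(p[2],4),np.round(f,1))
    if f[2]-b>16: break
pause(.3); p,r=get_ee_pos(),get_tool_rot(); print(p,r,get_ft_force(),get_moment(),get_gripper_width(),get_t())
c=camera("wrist"); s=camera("side"); T=wristT(c,p,r)
P=cloud(c,None,T); Q=np.c_[(P[:,:2]-O)@ux,(P[:,:2]-O)@uy,P[:,2]]
for n,m in(("plate",(abs(Q[:,0])<.052)&(abs(Q[:,1])<.03)&(abs(Q[:,2]-.076)<.006)),("bed",(Q[:,0]>.057)&(Q[:,0]<.068)&(abs(Q[:,1])<.04)&(Q[:,2]<.08)&(Q[:,2]>.05))):
    q=Q[m]; A=np.c_[q[:,:2],np.ones(len(q))]; print(n,len(q),np.median(q[:,2]),np.linalg.lstsq(A,q[:,2],rcond=None)[0].round(4))
cv2.imwrite("pics/end.png",np.hstack([cv2.resize(c["pixels"],(400,300)),cv2.resize(s["pixels"],(400,300))])[:,:,::-1])
E
```

```text
lat [ 2.5 -0.1 -1. ]
0.0485 0.0482 [ 3.4  0.2 -2. ]
0.0475 0.0476 [ 1.4  0.4 -0.2]
0.0465 0.0466 [-0.2 -0.3  0.5]
0.0455 0.0455 [-0.7 -0.3  1.5]
0.0445 0.0445 [-1.1 -0.   1.8]
0.0435 0.0435 [-2.  -0.   2.6]
0.0425 0.0425 [-2.6 -0.   4.5]
0.0415 0.0415 [-3.3  0.6  4.7]
0.0405 0.0406 [-3.4 -0.1  5.9]
0.0395 0.0397 [-3.6  0.4  6.8]
0.0385 0.0388 [-3.8 -0.2  5.9]
0.0375 0.0379 [-3.9 -1.2  7.6]
0.0365 0.0378 [-5.7 -1.4 11. ]
0.0355 0.0377 [-6.7 -3.  18.1]
[0.5870876  0.21555718 0.03770392] [ 3.14061563e+00 -2.60499568e-04 -1.17869877e-01] [-7.52554756 -3.27866847 16.61230588] [-0.51242177  1.54635109  0.04751657] 0.015040642394701353 43.8417
plate 10909 0.0754087904117276 [-0.0009 -0.0004  0.0755]
bed 4245 0.06140562435543215 [-0.0004  0.0003  0.0614]
```

View pics/end.png

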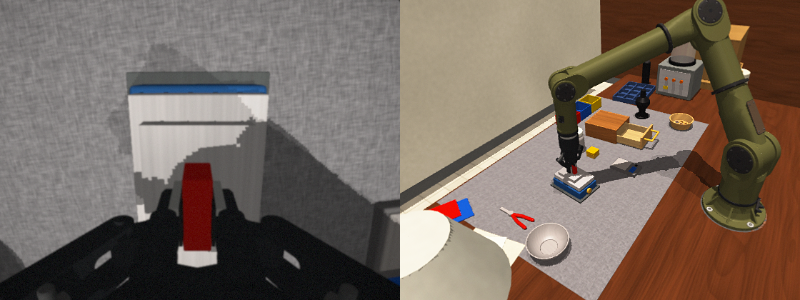

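The cover lies flat: its top is 14 mm above the bed, with no tilt. The bed is 10 mm down against its stop, the cover is held at about 16 N, the drawer is out and the other things on the desk are in place. Handing in.

```bash
python3 -c "
from cell import *
print(finish_job())"
```

```text
the job is handed in; nothing more can be done
None
```

The job is handed in: the drawer is out at its stop, and the cover is seated on the pin and lies flat. The gripper is holding it with the bed pressed fully down (about 10 mm, 16–18 N), at about 44 s of the 67 s allowed.

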